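Find the worn spring among the pottery work rests

ROBOT

A 6-joint arm with a two-finger parallel gripper is mounted at the origin on the work surface. World frame = base frame: x ahead of the robot, y to its left, z up, the work surface at z = 0. Lengths are in mm, angles in rad, forces in N, time in s.
With the tool pointing down it reaches from about 275 to 1000 mm from the base axis. Payload 8.4 kg.
Tool frame: the origin (TCP) lies on the centre line of the jaws, within the pads' length; the fingertips stand r.tip_reach ahead of it and the grasp point (between the pads) lies 3 mm ahead of it (r.tip_reach is the distance from the TCP to the fingertips, in mm); z points along the fingers, y is the direction in which the jaws open and shut (so a half turn about z gives the same grasp; the last joint's range is limited). The gripper opens to 85 mm and grips with 20 to 120 N. Pads are 22 mm wide; open, the fingers measure 114 mm over their backs; the gripper's body (76 mm by 85 mm) begins 54 mm behind the grasp point. The pads swing forward as they close: fully open they stand 13 mm farther back than shut.
Start: joints at [1.185, 0.353, 1.633, -0, 1.155, -0.002], TCP at [234.028, 579.533, 253.281] pointing down, gripper open.
Joint ranges: [-2.63, 2.63], [-0.92, 2.1], [0.06, 2.66], [-1.3, 4.44], [0, 2.69], [-3.02, 3.02]. Speed limits (rad/s): [2.22, 2.22, 2.79, 3.14, 3.14, 3.14].

INTERFACE

Orientations are given as [roll, pitch, yaw] about the fixed x, y, z axes, in that order (R = Rz(yaw) Ry(pitch) Rx(roll)).
In Python, from rig import sense, optics, r, nets gives the robot as it stands. The module is installed in compiled form; this text tells all that it offers.
- The arm moves only by the tool carry_out, never from a script. Its argument "increments" is a list that holds one entry, the list of rows, each a list of 6 numbers: the shift along the tool's x, y, z normalised to -1 to 1, where 1 is 40 cm, then the turn, a rotation vector about the tool's x, y, z normalised to -1 to 1, where 1 is 60 degrees. A call has 1 to 5 rows; each row is the pose to reach, as a shift and turn from the pose commanded when the call began, along the tool's axes at that moment; what a row does not reach only later rows make up. A row lasts 1/12 s, in which the tool goes at most 41.7 mm and 7.16 degrees, less where a joint would pass 70% of its speed; a pose out of reach is approached as far as the arm can. A call with a number of a shift or a turn outside -1 to 1 is refused whole. A call with a gripper value outside its range is refused whole. "hand" is the closure, from 0 (fully open) to 1 (shut), set as the call begins (left out, the last holds). The fingers move at their own pace and stop on an object; "squeeze" is the grip in N (left out, the last holds). Time passes only in rows, so rows that repeat a pose let the fingers close. It gives the time, the measured TCP pose, the force and the opening at its end, in the units of the state.
- sense(): the state, without advancing time (a new reading comes with each control period).
- optics.grab_frame(name): name is "scene" or "top" or "wrist"; returns a dict with "img" (480x640x3 uint8, red, green, blue), "range_z" (480x640 float32, mm along the optical axis (not along the pixel's ray), 0 where there is no reading), "fov_y" (degrees; the focal length in pixels is half the picture's height over the tangent of half this angle, whatever the lens; pixels are square), "cx", "cy" (the principal point, pixels), "k1" (the pictures are not rectified: a ray, as slopes to the right and down, at radius r is drawn at 1 + k1 r^2 times it, then the intrinsics apply), "R" (3x3) and "t" (3): a world point X has camera coordinates R X + t. Camera axes: x right, y down, z forward; pixel columns grow to the right and rows downward; lengths in mm; the calibration is good to about 2 mm. A picture is of the moment at which its call begins.
- r.sign_off(): hands the job in, once; it reports no verdict.
Trained networks look in the newest picture that a camera, given by its name, has taken for a name from the list of things; names that differ only in an ending like _2 or _b are one class to them, and where a whole thing is asked for, a point or a joint stands for the part that bears it (a point fixed in the world has none). Each returns a list of dicts, best first, with "confidence" (0 to 1); they miss things now and then, are a little off and sometimes report something else, mostly with a low value. They report only what shows in the picture. A call takes as long as a camera call.
- nets.trace(target, camera): "mask" (480x640 bool, what is visible of it).
- nets.tip_of(target, camera): "point" ([x, y, z] in mm, in world coordinates, good to about 4 mm: a listed point, or the origin of a listed thing).
The state is a dict: "clock": time; "qpos": joint angles; "qvel": joint speeds; "joint_efforts": joint torques, N m; "eef_pos": TCP position; "tcp_rot": TCP orientation; "contact_force": force on the tool from outside, world axes, zero at the start; "wrist_torque": the same for the moment, N m; "opening": opening from 0.0 (shut) to 1.0 (fully open).
Only numpy, scipy, OpenCV 4.12 (cv2) and the standard library are available. Lean on these libraries where they do the work, as an engineer would, in place of code of your own. Each camera call takes 0.05 s, during which the arm holds its last target.

TASK

One of the three sprung work rests on the pottery bench has gone soft. With closed fingertips press each cork pad down a few millimetres and let it spring back, working along the row from the robot's left to its right, then push the orange tag of the softest one fully down and take the hand away. Leave the other two tags up, and do not grasp, lift, shift or tip the rests or anything else on the bench.

Things in the scene. Friction and masses are not known exactly. Their poses are not given: they have to be found in the camera images.
- rest_a: Sprung work rest A, 0.9 kg, standing loose on the bench: grey foot (disc 104 mm wide with a 50 mm wide tongue reaching 112 mm from the disc's centre), round cork pad on a coil spring over the disc, orange tag over the tongue. Origin: underside, below the pad's centre; z up; the tongue points along its -x, roughly towards the robot. The three look alike, are not marked with their letters, and stand in a row across the bench in any order. Only the spring differs.
- pad_a_top (a point): Centre of the cork pad's top face on rest A; pad 84 mm wide, 16 mm thick, top 70 mm above the bench when free.
- pad_a (a joint): How far the pad of rest A is pressed down (m): 0 free, 0.020 at its stop; it springs back. Springs are linear: a steady push of 5 N sinks the pads by about 4 to 20 mm, the softest at least twice as far as either of the others; all start to move at about 0.6 N.
- tag_a_top (a point): Centre of the flat orange top of the tag on rest A, 26 mm (rest's x) by 36 mm (y), 8 mm thick, 85 mm from the pad's centre on the rest's -x side; 56 mm above the bench when up, 40 mm when down.
- tag_a (a joint): How far the tag of rest A is pushed down (m): 0 up, 0.016 fully down; it takes about 2.5 N to move and stays where it is left.
- rest_b: Sprung work rest B, 0.9 kg, standing loose on the bench: grey foot (disc 104 mm wide with a 50 mm wide tongue reaching 112 mm from the disc's centre), round cork pad on a coil spring over the disc, orange tag over the tongue. Origin: underside, below the pad's centre; z up; the tongue points along its -x, roughly towards the robot. The three look alike, are not marked with their letters, and stand in a row across the bench in any order. Only the spring differs.
- pad_b_top (a point): Centre of the cork pad's top face on rest B; pad 84 mm wide, 16 mm thick, top 70 mm above the bench when free.
- pad_b (a joint): How far the pad of rest B is pressed down (m): 0 free, 0.020 at its stop; it springs back. Springs are linear: a steady push of 5 N sinks the pads by about 4 to 20 mm, the softest at least twice as far as either of the others; all start to move at about 0.6 N.
- tag_b_top (a point): Centre of the flat orange top of the tag on rest B, 26 mm (rest's x) by 36 mm (y), 8 mm thick, 85 mm from the pad's centre on the rest's -x side; 56 mm above the bench when up, 40 mm when down.
- tag_b (a joint): How far the tag of rest B is pushed down (m): 0 up, 0.016 fully down; it takes about 2.5 N to move and stays where it is left.
- rest_c: Sprung work rest C, 0.9 kg, standing loose on the bench: grey foot (disc 104 mm wide with a 50 mm wide tongue reaching 112 mm from the disc's centre), round cork pad on a coil spring over the disc, orange tag over the tongue. Origin: underside, below the pad's centre; z up; the tongue points along its -x, roughly towards the robot. The three look alike, are not marked with their letters, and stand in a row across the bench in any order. Only the spring differs.
- pad_c_top (a point): Centre of the cork pad's top face on rest C; pad 84 mm wide, 16 mm thick, top 70 mm above the bench when free.
- pad_c (a joint): How far the pad of rest C is pressed down (m): 0 free, 0.020 at its stop; it springs back. Springs are linear: a steady push of 5 N sinks the pads by about 4 to 20 mm, the softest at least twice as far as either of the others; all start to move at about 0.6 N.
- tag_c_top (a point): Centre of the flat orange top of the tag on rest C, 26 mm (rest's x) by 36 mm (y), 8 mm thick, 85 mm from the pad's centre on the rest's -x side; 56 mm above the bench when up, 40 mm when down.
- tag_c (a joint): How far the tag of rest C is pushed down (m): 0 up, 0.016 fully down; it takes about 2.5 N to move and stays where it is left.
- pinch_pot: Bystander: terracotta pinch pot, 40 mm wide, 40 mm tall, among the rests; origin at its underside or middle.
- glaze_jar: Bystander: blue glaze jar with white cap, 38 mm wide, 55 mm tall, among the rests; origin at its underside or middle.
- slip_jar: Bystander: grey-brown slip jar with green lid, 72 mm wide, 110 mm tall, at the left side; origin at its underside or middle.
- tub: Bystander: open white tub, 110 mm wide, 100 mm tall, at the left side; origin at its underside or middle.
- dish: Bystander: grey clay dish, 150 mm wide, 28 mm tall, beyond the rests; origin at its underside or middle.
- brush: Bystander: brush about 190 mm long lying in front of the rests; origin at its underside or middle.
- roller: Bystander: wooden roller, 26 mm thick, about 186 mm long, lying in front of the rests; origin at its underside or middle.

How it is judged:
By the outcome, as a careful person would: the job done as asked, in the order asked, and still so for the second after the job is handed in, with the robot touching nothing.
It also fails if it takes over 54 s, if anything falls off the work surface, if the arm or the gripper's body presses on something with over 40 N, if the wrist force passes 120 N, or if a joint passes its speed limit or range.

## Working session

There is one attempt and no reset: what is moved stays moved. The work goes in short steps, Python scripts to look and compute and a tool call to move; the robot and the scene stay as the last step left them, time stands still between calls to the robot, and variables do not carry over. Pictures are saved under pics/ and viewed, and the job is handed in when it is done.

Besides the shell and the picture viewer there is one more tool, called after "Request:" in YAML: its name, and indented under it one key for each argument. carry_out: Moves the arm, as the interface text tells. Its arguments: {"type":"object","properties":{"increments":{"type":"array","items":{"type":"array","items":{"type":"array","items":{"type":"number","minimum":-1,"maximum":1}}}},"hand":{"type":"number"},"squeeze":{"type":"number"}},"required":["increments"]}

```bash
mkdir -p pics; python3 - <<'E'
from rig import sense, optics, r, nets
import cv2
print(sense(), r.tip_reach)
for n in ("scene","top"):
    f=optics.grab_frame(n); cv2.imwrite(f"pics/{n}0.png",f["img"][:,:,::-1])
    for t in ("pad_a_top","tag_a_top","rest_a"):
        for d in nets.tip_of(t,n): print(n,t,d["confidence"],d["point"])
E
```

```text
{'clock': 0.0, 'qpos': array([ 1.18459770e+00,  3.53666922e-01,  1.63415368e+00, -1.74410017e-05,
        1.15521823e+00, -2.41320713e-03]), 'qvel': array([-1.04781208e-03,  8.05462188e-04, -2.10731848e-03, -1.32181510e-03,
       -6.54682085e-05,  1.83670636e-03]), 'joint_efforts': array([-4.80435236e-03, -6.05238318e+01, -3.42058361e+01, -2.95531117e-04,
        9.15739074e-03, -5.19711740e-07]), 'eef_pos': array([233.85856364, 579.09933296, 252.54158299]), 'tcp_rot': array([-3.14014644e+00,  1.24563127e-05,  2.75781429e+00]), 'contact_force': array([ 0.03075746, -0.36997165, -0.23538062]), 'wrist_torque': array([ 0.00413396, -0.02264159,  0.00872311]), 'opening': 1.0035439486309088} 22.0
scene pad_a_top 0.67 [597.1, 16.5, 68.2]
scene tag_a_top 0.69 [509.4, 17.7, 59.2]
scene tag_a_top 0.63 [551.9, -300.7, 70.1]
scene tag_a_top 0.42 [628.1, 446.3, 1.4]
scene rest_a 0.86 [597.3, 13.4, -0.5]
scene rest_a 0.63 [535.8, 266.1, 0.5]
scene rest_a 0.59 [551.2, -297.5, -1.6]
scene rest_a 0.45 [579.5, 139.6, 0.6]
scene rest_a 0.34 [540.1, -139.7, 4.2]
scene rest_a 0.21 [324.1, -228.6, 2.2]
top pad_a_top 0.85 [595.9, 14.9, 69.4]
top tag_a_top 0.65 [513.4, 11.9, 56.1]
top rest_a 0.91 [553.1, -302.8, 3.5]
top rest_a 0.78 [530.0, 264.4, 1.3]
top rest_a 0.58 [596.9, 12.3, -1.0]
top rest_a 0.38 [597.4, 11.9, 69.2]
```

View pics/scene0.png

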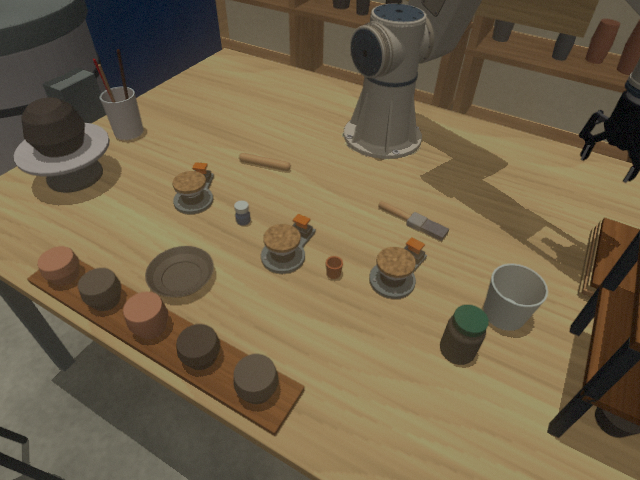

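View pics/top0.png

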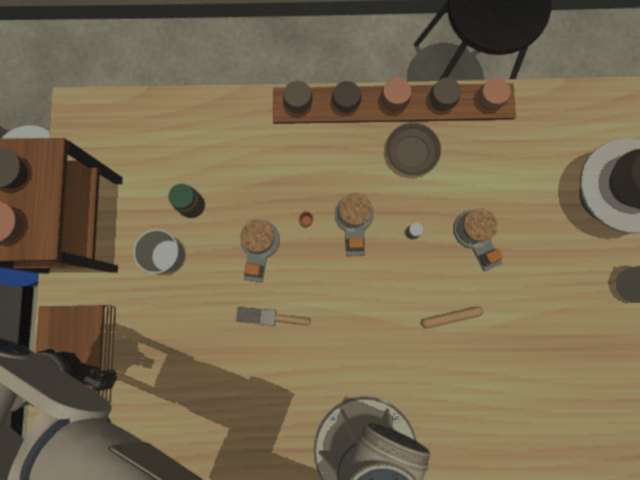

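The top view shows the pads at about (258,237), (355,210) and (480,225), with tags at (254,270), (356,243) and (493,257). The pot sits at (306,219) and the glaze jar at (415,231). Next I'll get accurate positions from depth.

```bash
cat > h.py <<'E'
from rig import sense, optics, r, nets
import numpy as np, cv2
def cloud(f):
    h,w=f["range_z"].shape; fo=h/2/np.tan(np.radians(f["fov_y"]/2))
    K=np.array([[fo,0,f["cx"]],[0,fo,f["cy"]],[0,0,1.]])
    v,u=np.mgrid[:h,:w]
    p=cv2.undistortPoints(np.stack([u,v],-1).reshape(-1,1,2).astype(float),K,np.array([f["k1"],0,0,0.])).reshape(h,w,2)
    z=f["range_z"]; P=np.dstack([p*z[...,None],z])
    return (P-np.ravel(f["t"]))@np.asarray(f["R"])
def find(n,verbose=True):
    f=optics.grab_frame(n); W=cloud(f); img=f["img"].astype(int)
    hsv=cv2.cvtColor(f["img"],cv2.COLOR_RGB2HSV)
    ok=(f["range_z"]>0)&(W[...,0]>400)&(W[...,0]<720)&(abs(W[...,1])<400)
    pad=ok&(W[...,2]>63)&(W[...,2]<78)
    tag=ok&(W[...,2]>34)&(W[...,2]<64)&(hsv[...,1]>180)&(hsv[...,0]<16)
    for nm,m in (("pad",pad),("tag",tag)):
        k,l,s,c=cv2.connectedComponentsWithStats(m.astype(np.uint8))
        for i in range(1,k):
            if s[i,4]<40: continue
            q=W[l==i]
            e=cv2.minEnclosingCircle(q[:,:2].astype(np.float32))
            rc=cv2.minAreaRect(q[:,:2].astype(np.float32))
            print(n,nm,s[i,4],"px",c[i].round(),"mean",q.mean(0).round(1),"medz",np.median(q[:,2]).round(1),"circ",np.round(e[0],1),round(e[1],1),"rect",np.round(rc[0],1),np.round(rc[1],1))
E
python3 - <<'E'
from h import *
find("top"); find("scene")
E
```

```text
top pad 831 px [355. 208.] mean [595.7  11.5  69.5] medz 69.5 circ [596.3  11.7] 42.1 rect [596.   11.3] [81.7 82.5]
top pad 864 px [480. 224.] mean [ 549.3 -300.1   70. ] medz 70.1 circ [ 550.3 -301. ] 42.3 rect [ 549.6 -300.6] [82.3 81.4]
top pad 852 px [257. 235.] mean [530.3 261.1  69.4] medz 69.4 circ [530.8 261.5] 42.1 rect [530.7 261.2] [82.2 81.3]
scene pad 600 px [189. 182.] mean [ 554.4 -294.3   69.7] medz 70.0 circ [ 550.8 -296.5] 43.7 rect [ 551.7 -296.3] [84.8 83. ]
scene pad 840 px [281. 238.] mean [601.5  16.5  69.6] medz 69.8 circ [598.8  14.8] 43.8 rect [598.9  14.6] [84.5 82.2]
scene pad 943 px [395. 262.] mean [536.1 265.8  69.6] medz 69.8 circ [534.2 265.2] 43.6 rect [534.  265.1] [82.6 82.6]
scene tag 69 px [199. 166.] mean [ 475.  -331.1   55.8] medz 55.8 circ [ 474.9 -330.3] 19.2 rect [ 475.7 -330.2] [27.  35.9]
scene tag 101 px [301. 219.] mean [514.4  15.6  55.8] medz 55.8 circ [512.9  14.2] 20.6 rect [513.6  15. ] [34.5 26.4]
scene tag 79 px [413. 243.] mean [451.1 275.3  56. ] medz 56.2 circ [449.3 279. ] 18.1 rect [450.2 279. ] [33.  23.5]
```

Request:
carry_out:
  increments:
    - [[-0.444,-0.198,0.125,0,0,-0.3665],[-0.444,-0.198,0.125,0,0,-0.3665],[-0.444,-0.198,0.125,0,0,-0.3665],[-0.444,-0.198,0.125,0,0,-0.3665],[-0.444,-0.198,0.125,0,0,-0.3665]]
  hand: 1
  squeeze: 20

```text
clock: 0.92
eef_pos: [370.1, 437.9, 202.9]
tcp_rot: [-3.142, 0.0, -3.139]
contact_force: [1.2, -0.3, -0.3]
opening: 0.298
```

Request:
carry_out:
  increments:
    - [[-0.405,-0.4375,0.18,0,0,0],[-0.405,-0.4375,0.18,0,0,0],[-0.405,-0.4375,0.18,0,0,0],[-0.405,-0.4375,0.18,0,0,0],[-0.405,-0.4375,0.18,0,0,0]]

```text
clock: 1.33
eef_pos: [505.7, 291.7, 142.7]
tcp_rot: [3.141, 0.0, -3.142]
contact_force: [0.8, 1.1, 0.6]
opening: 0.002
```

```bash
python3 -c "
from h import *
print(sense()['eef_pos'])
f=optics.grab_frame('wrist');cv2.imwrite('pics/w1.png',f['img'][:,:,::-1]);find('scene')"
```

```text
[505.74164261 291.67069658 142.73400111]
scene pad 591 px [189. 182.] mean [ 554.1 -294.5   69.7] medz 70.0 circ [ 552.5 -299.1] 44.5 rect [ 551.2 -297.4] [85.5 82.4]
scene pad 836 px [281. 238.] mean [601.2  16.3  69.6] medz 69.8 circ [598.5  13.6] 44.1 rect [599.7  14.8] [84.8 81.2]
scene pad 952 px [395. 262.] mean [536.5 266.   69.7] medz 69.8 circ [533.1 264.5] 43.1 rect [533.7 264.8] [83.6 82.5]
scene tag 66 px [200. 166.] mean [ 474.8 -330.2   56.3] medz 56.5 circ [ 475.7 -329.5] 19.8 rect [ 474.9 -330.8] [25.4 35.8]
scene tag 97 px [301. 219.] mean [514.4  15.8  55.8] medz 55.8 circ [513.3  15.9] 18.0 rect [512.5  15.3] [32.7 27.6]
scene tag 78 px [415. 246.] mean [455.  282.5  55.1] medz 55.8 circ [452.6 279.3] 19.2 rect [451.2 278.8] [35.3 24. ]
```

View pics/w1.png

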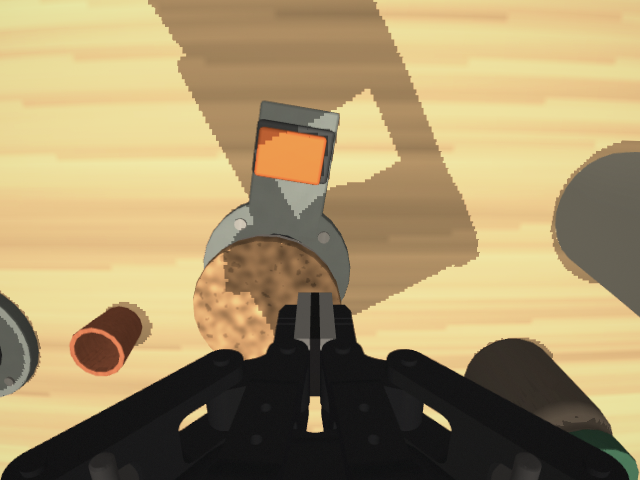

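The wrist view shows the shut fingertips at about (315,300), above the upper right of the left pad. The jars and pot are clear.

Request:
carry_out:
  increments:
    - [[-0.066,-0.072,0.06,0,0,0],[-0.066,-0.072,0.1,0,0,0],[-0.066,-0.072,0.1,0,0,0],[-0.066,-0.072,0.1,0,0,0]]

```text
clock: 1.77
eef_pos: [530.1, 264.4, 102.6]
tcp_rot: [-3.141, -0.002, 3.141]
contact_force: [-0.6, 0.9, 0.3]
opening: -0.001
```

Request:
carry_out:
  increments:
    - [[0,0,0.01,0,0,0],[0,0,0.02,0,0,0],[0,0,0.024,0,0,0],[0,0,0.024,0,0,0],[0,0,0.024,0,0,0]]

```text
clock: 2.18
eef_pos: [530.8, 264.9, 93.8]
tcp_rot: [3.141, 0.0, -3.141]
contact_force: [0.1, 0.6, 0.4]
opening: -0.004
```

```bash
cat >> h.py <<'E'
def forces(n=5):
    a=[]
    for i in range(n):
        optics.grab_frame("wrist"); s=sense(); a.append([*s['contact_force'],*s['eef_pos']])
    a=np.array(a); print('F',a.mean(0).round(2),'sd',a.std(0).round(2), s['clock'])
E
python3 -c "
from h import *
forces()"
```

```text
F [ 1.0000e-02  2.9000e-01 -2.3000e-01  5.3099e+02  2.6467e+02  9.3770e+01] sd [0.48 0.49 0.34 0.04 0.12 0.07] 2.4333
```

Request:
carry_out:
  increments:
    - [[0,0,0.005,0,0,0],[0,0,0.01,0,0,0],[0,0,0.01,0,0,0],[0,0,0.01,0,0,0]]

```text
clock: 2.77
eef_pos: [531.1, 264.5, 89.4]
tcp_rot: [3.142, 0.0, 3.142]
contact_force: [0.1, 0.8, 1.6]
opening: -0.001
```

```bash
python3 -c "
from h import *
forces(8)"
```

```text
F [  0.62   0.57   1.35 531.06 264.47  89.54] sd [0.45 0.49 0.44 0.01 0.01 0.03] 3.1667
```

Request:
carry_out:
  increments:
    - [[0,0,0.004,0,0,0],[0,0,0.0075,0,0,0],[0,0,0.0075,0,0,0],[0,0,0.0075,0,0,0]]

```text
clock: 3.5
eef_pos: [531.0, 264.4, 86.4]
tcp_rot: [-3.142, 0.0, -3.142]
contact_force: [0.6, -0.0, 1.8]
opening: 0.003
```

```bash
python3 -c "
from h import *
forces(12)"
```

```text
F [9.5000e-01 2.2000e-01 1.6600e+00 5.3099e+02 2.6445e+02 8.6500e+01] sd [0.52 0.39 0.36 0.01 0.02 0.03] 4.1
```

Request:
carry_out:
  increments:
    - [[0,0,-0.02,0,0,0],[0,0,-0.08,0,0,0],[-0.03,-0.08,-0.12,0,0,0],[-0.06,-0.18,-0.12,0,0,0],[-0.09,-0.28,-0.12,0,0,0]]

```text
clock: 4.52
eef_pos: [567.5, 152.3, 136.1]
tcp_rot: [3.141, 0.002, -3.139]
contact_force: [0.8, -0.1, -0.5]
opening: 0.003
```

```bash
python3 -c "
from h import *
forces(2);find('scene')"
```

```text
F [ 7.3000e-01 -2.8000e+00 -1.2000e-01  5.6837e+02  1.4662e+02  1.3538e+02] sd [0.07 2.58 0.01 0.49 1.3  0.19] 4.6167
scene pad 594 px [189. 182.] mean [ 554.5 -294.3   69.8] medz 70.1 circ [ 553.2 -297.9] 44.1 rect [ 552.6 -296.3] [84.4 81.3]
scene pad 833 px [281. 238.] mean [601.2  16.3  69.6] medz 69.6 circ [599.6  13.5] 43.7 rect [598.7  14.1] [84.5 83.1]
scene pad 945 px [396. 262.] mean [536.3 266.1  69.7] medz 69.9 circ [534.  265.4] 43.1 rect [533.5 265.1] [83.1 83.2]
scene tag 64 px [199. 165.] mean [ 474.6 -331.1   56.2] medz 56.2 circ [ 472.2 -332.9] 19.2 rect [ 473.5 -331.3] [24.3 34.5]
scene tag 107 px [301. 220.] mean [515.   15.8  55.6] medz 55.9 circ [512.7  15.2] 18.2 rect [513.7  15.9] [27.5 32.8]
scene tag 113 px [414. 244.] mean [450.5 278.5  55.5] medz 55.8 circ [449.8 279.5] 18.6 rect [450.3 279.5] [33.7 24.8]
```

Request:
carry_out:
  increments:
    - [[-0.073,-0.331,0,0,0,0],[-0.073,-0.331,0,0,0,0],[-0.073,-0.331,0,0,0,0],[-0.073,-0.331,0.04,0,0,0],[-0.073,-0.331,0.08,0,0,0]]

```text
clock: 5.08
eef_pos: [597.2, 18.1, 103.1]
tcp_rot: [-3.141, 0.002, 3.139]
contact_force: [0.4, 0.9, 0.4]
opening: -0.003
```

```bash
python3 -c "
from h import *
forces(4)"
```

```text
F [-5.4000e-01  2.6000e-01 -5.3000e-01  5.9478e+02  2.0380e+01  1.0098e+02] sd [0.72 0.39 1.13 0.5  0.68 1.12] 5.2833
```

Request:
carry_out:
  increments:
    - [[-0.005,-0.014,0,0,0,0],[-0.005,-0.014,0.01,0,0,0],[-0.005,-0.014,0.015,0,0,0],[-0.005,-0.014,0.015,0,0,0],[-0.005,-0.014,0.015,0,0,0]]

```text
clock: 5.7
eef_pos: [598.0, 14.9, 96.5]
tcp_rot: [3.142, -0.0, -3.141]
contact_force: [-0.5, 0.3, -0.1]
opening: -0.001
```

```bash
python3 -c "
from h import *
forces(6)"
```

```text
F [2.400e-01 3.200e-01 2.000e-02 5.981e+02 1.472e+01 9.659e+01] sd [0.35 0.26 0.66 0.03 0.07 0.03] 6.0
```

Now press to about TCP z = 89.5, then 86.5.

Request:
carry_out:
  increments:
    - [[0,0,0.006,0,0,0],[0,0,0.012,0,0,0],[0,0,0.018,0,0,0],[0,0,0.018,0,0,0],[0,0,0.018,0,0,0]]

```text
clock: 6.42
eef_pos: [598.2, 14.6, 89.2]
tcp_rot: [-3.142, 0.0, 3.142]
contact_force: [0.1, 0.0, 2.8]
opening: 0.001
```

```bash
python3 -c "
from h import *
forces(8)"
```

```text
F [ 9.0000e-02 -1.3000e-01  2.1500e+00  5.9817e+02  1.4600e+01  8.9370e+01] sd [0.46 0.38 0.41 0.01 0.01 0.03] 6.8167
```

Request:
carry_out:
  increments:
    - [[0,0,0.004,0,0,0],[0,0,0.0075,0,0,0],[0,0,0.0075,0,0,0],[0,0,0.0075,0,0,0]]

```text
clock: 7.15
eef_pos: [598.2, 14.6, 86.3]
tcp_rot: [-3.142, 0.0, 3.142]
contact_force: [0.7, -0.7, 2.8]
opening: 0.0
```

```bash
python3 -c "
from h import *
forces(12)"
```

```text
F [ 3.6000e-01 -3.0000e-02  3.1100e+00  5.9817e+02  1.4620e+01  8.6340e+01] sd [0.24 0.67 0.61 0.02 0.01 0.02] 7.75
```

Request:
carry_out:
  increments:
    - [[0,0,-0.02,0,0,0],[0,0,-0.08,0,0,0],[0.03,-0.08,-0.12,0,0,0],[0.05,-0.18,-0.12,0,0,0],[0.06,-0.28,-0.12,0,0,0]]

```text
clock: 8.17
eef_pos: [573.3, -97.8, 135.6]
tcp_rot: [-3.142, 0.001, -3.139]
contact_force: [0.9, -0.5, -0.8]
opening: 0.002
```

```bash
python3 -c "
from h import *
forces(2)"
```

```text
F [ 3.5000e-01 -2.2100e+00 -1.1000e-01  5.7284e+02 -1.0312e+02  1.3499e+02] sd [0.72 2.76 0.76 0.18 1.3  0.16] 8.2667
```

Request:
carry_out:
  increments:
    - [[0.06,-0.5,0,0,0,0],[0.06,-0.5,0,0,0,0],[0.06,-0.5,0,0,0,0],[0.06,-0.5,0,0,0,0],[0.06,-0.5,0,0,0,0]]

```text
clock: 8.68
eef_pos: [549.3, -299.2, 134.4]
tcp_rot: [3.141, -0.001, 3.141]
contact_force: [1.0, 0.0, -0.3]
opening: 0.0
```

```bash
python3 -c "
from h import *
forces(4);find('top');print(sense()['eef_pos'])"
```

```text
F [-1.7000e-01 -4.4000e-01 -5.0000e-02  5.4935e+02 -3.0074e+02  1.3429e+02] sd [0.42 2.55 0.73 0.14 2.63 0.25] 8.8833
top pad 840 px [355. 208.] mean [595.4  11.4  69.5] medz 69.5 circ [596.5  11.1] 42.2 rect [595.8  11.3] [82.2 82.2]
top pad 505 px [478. 229.] mean [ 536.8 -293.5   69.9] medz 70.0 circ [ 548.9 -300. ] 41.5 rect [ 540.4 -294.6] [81.6 60. ]
top pad 848 px [257. 235.] mean [530.5 261.2  69.2] medz 69.2 circ [531.1 261.7] 42.1 rect [530.6 260.8] [82.5 81.2]
[ 549.69368917 -296.60774802  133.98107384]
```

Descend from 134 to about 96.5, at the same place.

Request:
carry_out:
  increments:
    - [[0,0,0.05,0,0,0],[0,0,0.08,0,0,0],[0,0,0.093,0,0,0],[0,0,0.093,0,0,0],[0,0,0.093,0,0,0]]

```text
clock: 9.35
eef_pos: [550.1, -296.5, 96.8]
tcp_rot: [3.141, -0.001, -3.141]
contact_force: [-0.0, 0.3, 0.1]
opening: 0.0
```

```bash
python3 -c "
from h import *
forces(8)"
```

```text
F [-7.0000e-02 -2.6000e-01  3.0000e-02  5.5044e+02 -2.9737e+02  9.7620e+01] sd [0.42 0.53 0.47 0.13 0.21 0.16] 9.75
```

Request:
carry_out:
  increments:
    - [[0,0,0.006,0,0,0],[0,0,0.014,0,0,0],[0,0,0.02,0,0,0],[0,0,0.02,0,0,0],[0,0,0.02,0,0,0]]

```text
clock: 10.17
eef_pos: [550.3, -297.5, 89.2]
tcp_rot: [-3.141, 0.0, 3.142]
contact_force: [0.7, -1.0, 4.4]
opening: -0.002
```

```bash
python3 -c "
from h import *
forces(8)"
```

```text
F [ 6.9000e-01 -5.3000e-01  3.7000e+00  5.5029e+02 -2.9754e+02  8.9290e+01] sd [0.46 0.42 0.34 0.03 0.01 0.04] 10.5667
```

Request:
carry_out:
  increments:
    - [[0,0,0.004,0,0,0],[0,0,0.0075,0,0,0],[0,0,0.0075,0,0,0],[0,0,0.0075,0,0,0]]

```text
clock: 10.9
eef_pos: [550.3, -297.5, 86.3]
tcp_rot: [-3.141, 0.0, -3.142]
contact_force: [0.1, -1.1, 6.5]
opening: -0.002
```

```bash
python3 -c "
from h import *
forces(12)"
```

```text
F [-1.8000e-01 -9.9000e-01  6.7800e+00  5.5029e+02 -2.9755e+02  8.6350e+01] sd [0.38 0.29 0.74 0.02 0.01 0.02] 11.5
```

Left needed about 1.7 N, the middle 3.1 N and the right 6.8 N at the same depth, so the left rest is the softest. Going back to its tag.

Request:
carry_out:
  increments:
    - [[0,0,-0.02,0,0,0],[0,0,-0.1,0,0,0],[0.03,0.08,-0.15,0,0,0],[0.06,0.18,-0.15,0,0,0],[0.09,0.28,-0.15,0,0,0]]

```text
clock: 11.92
eef_pos: [513.7, -184.9, 147.1]
tcp_rot: [-3.141, 0.001, 3.14]
contact_force: [0.8, 1.2, 0.5]
opening: -0.005
```

Request:
carry_out:
  increments:
    - [[0.06,0.52,0,0,0,0],[0.06,0.52,0,0,0,0],[0.06,0.52,0,0,0,0],[0.06,0.52,0,0,0,0],[0.06,0.52,0,0,0,0]]

```text
clock: 12.33
eef_pos: [488.9, 23.2, 146.0]
tcp_rot: [3.141, -0.001, 3.141]
contact_force: [1.2, -0.0, 0.1]
opening: 0.0
```

```bash
python3 -c "
from h import *
forces(4);find('scene')"
```

```text
F [-2.4000e-01  8.0000e-01 -2.4000e-01  4.8874e+02  2.5480e+01  1.4592e+02] sd [0.67 1.83 0.35 0.68 2.48 0.04] 12.5333
scene pad 596 px [189. 182.] mean [ 554.3 -294.4   69.7] medz 70.0 circ [ 551.3 -296.8] 44.5 rect [ 551.3 -297.7] [85.7 83.2]
scene pad 836 px [281. 238.] mean [601.4  16.4  69.5] medz 69.6 circ [598.1  15.2] 43.6 rect [598.4  14. ] [84.3 81.2]
scene pad 949 px [396. 262.] mean [536.4 266.2  69.6] medz 69.8 circ [532.9 265.8] 43.4 rect [533.2 265.3] [83.6 83.1]
scene tag 65 px [199. 166.] mean [ 474.5 -331.    56.1] medz 56.0 circ [ 474.7 -330.6] 17.7 rect [ 474.9 -330.5] [25.7 32. ]
scene tag 96 px [301. 220.] mean [514.6  16.4  54.6] medz 55.6 circ [512.4  14.1] 19.7 rect [513.4  14.6] [33.8 26.1]
scene tag 81 px [413. 243.] mean [451.  275.   55.6] medz 55.9 circ [452.6 279. ] 17.6 rect [452.2 278.4] [32.8 26.1]
```

Request:
carry_out:
  increments:
    - [[0.1,0.45,0,0,0,0],[0.1,0.45,0,0,0,0],[0.1,0.45,0,0,0,0],[0.1,0.45,0,0,0,0],[0.1,0.45,0,0,0,0]]

```text
clock: 13.0
eef_pos: [450.1, 203.3, 146.1]
tcp_rot: [3.141, -0.0, 3.14]
contact_force: [0.7, -0.5, -0.2]
opening: -0.001
```

```bash
python3 -c "
from h import *
forces(3)
f=optics.grab_frame('wrist');cv2.imwrite('pics/w2.png',f['img'][:,:,::-1])
W=cloud(f);hsv=cv2.cvtColor(f['img'],cv2.COLOR_RGB2HSV)
m=(abs(W[...,2]-56)<6)&(hsv[...,1]>150)&(hsv[...,0]<20)&(W[...,0]<490)&(f['range_z']>0)
k,l,s,c=cv2.connectedComponentsWithStats(m.astype(np.uint8))
for i in range(1,k):
  if s[i,4]>200: print(s[i],W[l==i].mean(0),cv2.minAreaRect(W[l==i][:,:2].astype(np.float32)))
print(sense()['eef_pos'])"
```

```text
F [ 3.8000e-01 -6.0000e-02 -2.5000e-01  4.5030e+02  2.0268e+02  1.4603e+02] sd [0.28 1.6  0.33 0.18 1.33 0.08] 13.15
[ 412  225   69   51 2631] [447.84538716 277.54733201  55.28031062] ((448.8045959472656, 278.3057861328125), (36.02654266357422, 26.16979217529297), 80.29896545410156)
[450.53021006 200.34744635 145.86601277]
```

View pics/w2.png

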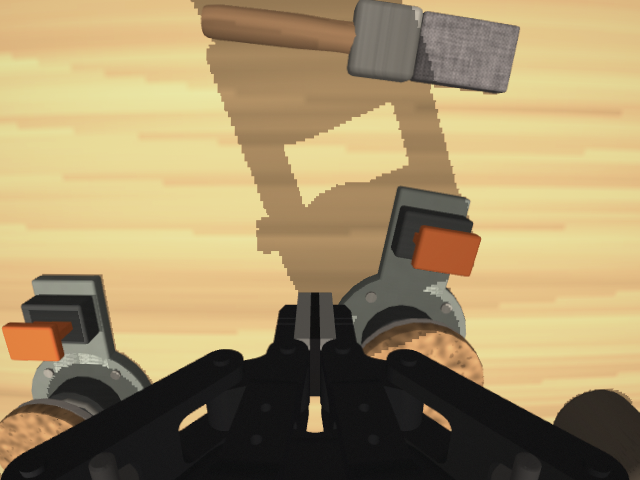

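The wrist view shows the left tag, up, at about (447,251), which is world (448.5, 278). The fingertips are off to its side and there's nothing between them.

Request:
carry_out:
  increments:
    - [[0.005,0.1925,0,0,0,0],[0.005,0.1925,0,0,0,0],[0.005,0.1925,0.06,0,0,0],[0.005,0.1925,0.12,0,0,0],[0.005,0.1925,0.13,0,0,0]]

```text
clock: 13.62
eef_pos: [447.2, 275.9, 91.1]
tcp_rot: [-3.139, -0.004, 3.14]
contact_force: [-1.9, -1.0, 0.1]
opening: -0.0
```

```bash
python3 -c "
from h import *
forces(6);print(sense()['eef_pos'])
f=optics.grab_frame('wrist');cv2.imwrite('pics/w3.png',f['img'][:,:,::-1])"
```

```text
F [-5.4000e-01 -2.0000e-02  4.0000e-02  4.4862e+02  2.7705e+02  9.4030e+01] sd [0.25 0.51 0.7  0.75 0.81 1.29] 13.9167
[449.28088785 278.05219712  95.27636994]
```

View pics/w3.png

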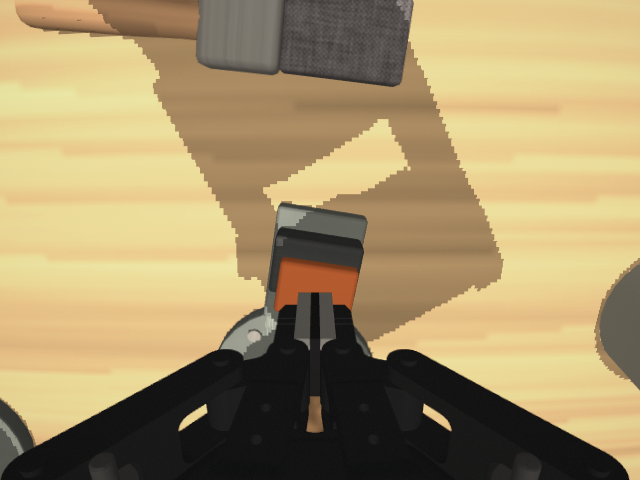

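The fingertips are over the tag, at about (315,295). Pushing down.

Request:
carry_out:
  increments:
    - [[0,0,0.02,0,0,0],[0,0,0.035,0,0,0],[0,0,0.05,0,0,0],[0,0,0.06,0,0,0],[0,0,0.07,0,0,0]]

```text
clock: 14.38
eef_pos: [448.5, 278.5, 65.6]
tcp_rot: [3.142, 0.0, -3.141]
contact_force: [1.2, -1.5, 2.6]
opening: -0.002
```

Request:
carry_out:
  increments:
    - [[0,0,0.005,0,0,0],[0,0,0.01,0,0,0],[0,0,0.0125,0,0,0],[0,0,0.0125,0,0,0]]

```text
clock: 14.72
eef_pos: [448.4, 278.5, 61.9]
tcp_rot: [3.142, 0.0, -3.141]
contact_force: [-1.8, -2.0, 14.3]
opening: 0.005
```

```bash
python3 -c "
from h import *
forces(4);print(sense()['eef_pos'])"
```

```text
F [ -1.08  -2.15  14.06 448.44 278.52  61.93] sd [0.36 0.13 0.3  0.01 0.01 0.01] 14.9167
[448.43978963 278.5281964   61.93726953]
```

The tag is at its stop: tip at 40 mm, 14 N. Lifting straight off.

Request:
carry_out:
  increments:
    - [[0,0,-0.02,0,0,0],[0,0,-0.1,0,0,0],[0,0,-0.2,0,0,0],[0,0,-0.3,0,0,0],[0,0,-0.4,0,0,0]]

```text
clock: 15.33
eef_pos: [447.3, 278.0, 222.6]
tcp_rot: [-3.141, -0.002, 3.142]
contact_force: [1.3, -0.3, -0.1]
opening: -0.001
```

Request:
carry_out:
  increments:
    - [[0.3,0,0,0,0,0],[0.3,0,0,0,0,0],[0.3,0,0,0,0,0],[0.3,0,0,0,0,0],[0.3,0,0,0,0,0]]

```text
clock: 15.75
eef_pos: [326.4, 278.1, 221.3]
tcp_rot: [-3.141, -0.0, -3.14]
contact_force: [0.1, 0.0, 0.3]
opening: 0.002
```

```bash
python3 -c "
from h import *
forces(3);find('scene');find('top')
f=optics.grab_frame('scene');cv2.imwrite('pics/s9.png',f['img'][:,:,::-1])
W=cloud(f)
print(W[240:252,405:425,2].round(0).astype(int)[::2,::2])"
```

```text
F [1.1000e-01 1.5000e-01 1.2000e-01 3.2847e+02 2.7866e+02 2.2136e+02] sd [0.4  0.76 0.69 0.48 0.08 0.06] 15.9
scene pad 592 px [189. 182.] mean [ 554.  -294.6   69.8] medz 70.0 circ [ 550.2 -297.5] 44.1 rect [ 552.3 -296.5] [84.4 82.8]
scene pad 840 px [281. 238.] mean [601.4  16.6  69.6] medz 69.8 circ [598.4  14.8] 43.2 rect [599.6  15.3] [82.2 82.1]
scene pad 950 px [395. 262.] mean [536.5 266.1  69.8] medz 69.9 circ [533.5 264.8] 43.0 rect [534.  265.1] [84.6 82.1]
scene tag 68 px [199. 166.] mean [ 474.6 -331.1   55.9] medz 56.2 circ [ 474.7 -330.4] 17.7 rect [ 473.  -330.9] [26.9 32.1]
scene tag 100 px [301. 219.] mean [514.3  16.   55.9] medz 56.1 circ [513.8  15. ] 18.9 rect [514.8  15. ] [26.  33.5]
scene tag 103 px [413. 248.] mean [450.2 278.5  39.9] medz 39.8 circ [449.6 279.9] 18.6 rect [449.8 279.2] [32.5 25.1]
top pad 830 px [355. 208.] mean [596.   11.5  69.6] medz 69.6 circ [596.8  11.8] 42.5 rect [595.8  11.5] [82.3 82.1]
top pad 863 px [480. 224.] mean [ 549.2 -300.4   69.7] medz 69.8 circ [ 549.1 -301.2] 42.7 rect [ 549.5 -300.8] [81.9 82.1]
top pad 848 px [257. 235.] mean [530.4 261.3  69.3] medz 69.3 circ [531.2 261.7] 42.2 rect [530.4 261.1] [82.9 81.6]
[[ 1  3  0 -1  1 -1 -3  3  0  0]
 [-1  0 -2 -1 -1 -1 -3  1  1  0]
 [-3 28 39 41 38 -1 -1  2  2  1]
 [ 0 41 40 40 40 40 40  0  2 -1]
 [38 43 40 41 41 39 39 41 41 -1]
 [69 37 37 38 39 42 43 41 41 -1]]
```

View pics/s9.png

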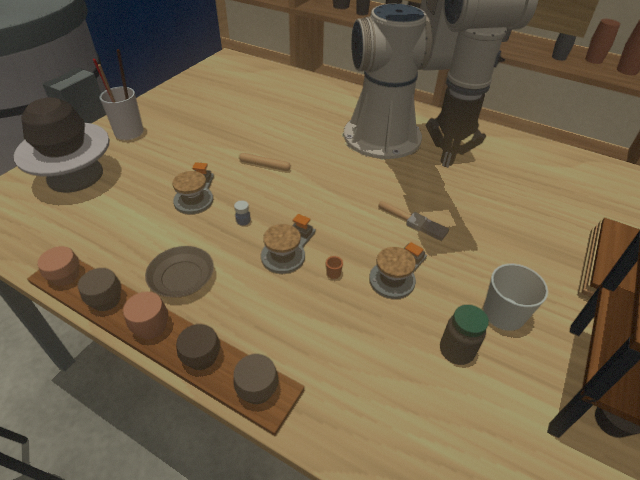

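The left tag at (413,248) is down at 40 mm, and the other two are up at 56 mm. All the pads are back at 70 mm, nothing has shifted, and the hand is well clear.

```bash
python3 -c "
from rig import r
print(r.sign_off())"
```

```text
the job is handed in; nothing more can be done
None
```

The left rest is the softest. Its orange tag is now fully down, and I've handed the job in at about 16 s on the robot's clock.

I pressed the three pads from left to right with closed fingertips, each about 5.5 mm. The forces at that depth were:

| Rest | Force at about 5.5 mm |
|---|---|
| Left | 1.7 N |
| Middle | 3.1 N |
| Right | 6.8 N |

I then pushed the left tag until it stopped, with the fingertips at 40 mm and a force of 14 N, and took the hand away.

- **Tags:** in the last scene picture the left tag is at 40 mm and the other two are still up at 56 mm.
- **Pads and rests:** all three pads are back at about 70 mm. The rests measure at their starting positions to within about 2 mm of measurement noise.
- **Other objects:** nothing else on the bench looks moved in the picture. I did not measure those objects one by one.
- **Check that disagreed:** the top and scene cameras differ by 2–4 mm in position, so I aimed between them. I used the wrist camera for the tag. In the top view my tag detection found nothing, so the tag heights come only from the scene camera.

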